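Bring a freshly painted hanging prop to rest over its drip tray

TASK

The freshly painted bone prop hangs under the trolley of the drying rail, with one end of its hanger bar propped up on a stand. Take the trolley by its handle, run it along the rail so that the bar comes off the stand, and stop it with the prop centred lengthwise over the drip tray. The paint is wet: damp the swing by moving the trolley only, never touch the prop or its bar or let it swing up near the rail, and leave the stand and the other things alone; when it has hung level and still over the tray for three seconds, let go of the handle and move away, leaving it level and still.

Things in the scene. Friction and masses are not known exactly. Their poses are not given: they have to be found in the camera images.
- frame: Fixed bench frame of the drying rail. Origin on the table under the rail's middle; its y axis runs along the rail, away from the stand. Rail: steel bar, 20 mm diameter, 600 mm long, axis 275 mm up, straight over the frame's y axis. Two posts 30 mm square stand at frame x = +100 mm, y = +-285 mm, with brackets to the rail's ends; top 304 mm up.
- trolley (a joint): Position of the trolley along the rail, m: 0 at the stop by the stand (its start; pivot and handle at frame y = -150 mm), growing along frame +y to the other stop at 0.34. Trolley 0.5 kg; drag about 1.5 N dry plus 3 N per m/s, so it stays where it is left.
- handle (a point): Middle of the trolley's upright black grip block: 36 mm along frame x, 26 mm along frame y (grip it across these 26 mm), 58 mm high, from 295 to 353 mm above the table; this point is 324 mm up. Nothing else near stands above 304 mm.
- pivot (a point): Axis (along frame x) of the pin on which the load swings, at the foot of the trolley's fork, 150 mm above the table, straight below the handle.
- load (a joint): Swing angle of the load about the pin, rad: 0 level, positive with its frame +y end up; starts near -0.26. Free and very lightly damped (dies away over about 30 s); natural period 2.3 s, 2.74 rad/s. For a pivot acceleration a (m/s2) along frame +y: angle'' = -7.5 angle - 0.765 a. Beyond 0.38 rad the bar comes up near the rail.
- prop (a point): Centre of the ochre bone-shaped prop, 30 mm below the pin when level. Bone 370 mm long along the rail, 108 mm across its ends, shaft 32 mm thick, on two straps under the bar. Bone and bar are one rigid load of about 0.7 kg (varies by a third), centre of mass 16 mm below the pin.
- bar_end (a point): End by the stand (frame -y end) of the load's flat steel hanger bar, at mid-thickness. The bar is 480 mm long along the rail, 26 mm wide, 12 mm thick, its mid-height 10 mm above the pin, level at rest.
- stand: Loose prop stand, 1.5 kg, 208.5 mm high: foot 80 mm (frame x) by 110 mm, rubber head 50 mm (frame x) by 30 mm (frame y). Origin under its centre. The bar's -y end lies about 25 mm deep on the head; when the trolley has gone 25 to 50 mm from its stop the bar slides off, drops and swings. Leave it standing where it is.
- tray: Grey drip tray lying under the rail, fixed, 170 x 430 mm outside, long side along the rail, rim 16 mm high, wall 6 mm. Origin under its centre, axes parallel to the frame's. The prop is centred when the pivot is over the tray's centre along y.
- tin: Paint tin, 80 mm diameter, 100 mm high, a bystander behind the frame; origin under its centre.
- jar: Jar, 66 mm diameter, 90 mm high, a bystander; origin under its centre.
- pot: White open plastic pot, 80 mm diameter, 80 mm high, a bystander; origin under its centre.
- brush: Paint brush lying on the bench to the robot's left, a bystander; origin under its middle.

How it is judged:
By the outcome, as a careful person would: the job done as asked, in the order asked, and still so for the second after the job is handed in, with the robot touching nothing.
It also fails if it takes over 50 s, if anything falls off the work surface, if the arm or the gripper's body presses on something with over 40 N, if the wrist force passes 120 N, or if a joint passes its speed limit or range.

ROBOT

A 6-joint arm with a two-finger parallel gripper is mounted at the origin on the work surface. World frame = base frame: x ahead of the robot, y to its left, z up, the work surface at z = 0. Lengths are in mm, angles in rad, forces in N, time in s.
With the tool pointing down it reaches from about 250 to 850 mm from the base axis. Payload 12.5 kg.
Tool frame: the origin (TCP) lies midway between the tips of the shut fingers; the grasp point (between the pads) lies 19 mm behind it (grasp_offset is the distance from the TCP to the grasp point, in mm); z points along the fingers, y is the line along which they close (so a half turn about z gives the same grasp; the last joint's range is limited). The gripper opens to 93 mm and grips with 3 to 60 N. Pads are 15 mm wide; open, the fingers measure 128 mm over their backs; the gripper's body (75 mm by 188 mm) begins 65 mm behind the grasp point.
Start: joints at [1.035, 0.351, 1.652, -0, 1.139, -0.085], TCP at [239.595, 495.054, 218.633] pointing down, gripper open.
Joint ranges: [-2.75, 2.75], [-0.79, 2.1], [0.01, 2.65], [-1.57, 4.71], [0.07, 3.14], [-2.87, 2.87]. Speed limits (rad/s): [2.22, 2.22, 2.79, 3.14, 3.14, 3.14].

INTERFACE

Orientations are given as a unit quaternion [w, x, y, z].
In Python, from station import sense, read_camera, sign_off, grasp_offset gives the robot as it stands. The module is installed in compiled form; this text tells all that it offers.
- The arm moves only by the tool jog_arm, never from a script. Its argument "rows" is a list of rows, each an object with "xyz": the shift along the tool's x, y, z in units of 40 mm (1.0 is 40 mm), a list of three; "rot": the turn, a rotation vector about the tool's x, y, z in units of 5 degrees (1.0 is 5 degrees), a list of three. A call has 1 to 20 rows; each row shifts and turns the commanded pose from where the row before left it, along the tool's axes as they then stand; what a row does not reach is not made up. A row lasts 1/10 s, in which the tool goes at most 50 mm and 8.59 degrees, less where a joint would pass 70% of its speed; a pose out of reach is approached as far as the arm can. A call is refused whole if a number of a shift passes 1 or a number of a turn 1, either way. A call with a gripper value outside its range is refused whole. "claw" is the opening, from 0 (shut) to 1 (fully open), set as the call begins (left out, the last holds). The fingers move at their own pace and stop on an object; "newtons" is the grip in N (left out, the last holds). Time passes only in rows, so rows that do not move let the fingers close. It gives the time, the measured TCP pose, the force, the opening and the grip force at its end, in the units of the state.
- sense(): the state, without advancing time (a new reading comes with each control period).
- read_camera(name): name is "scene" or "top" or "wrist"; returns a dict with "img" (480x640x3 uint8, blue, green, red), "fx", "fy", "cx", "cy" (pixels), "world_from_camera" (4x4, takes a point from camera to world coordinates); the wrist camera has in their place "T_tool_cam" (4x4, takes a point from camera to tool coordinates, whose origin is the TCP and whose axes are the flange's). Camera axes: x right, y down, z forward; pixel columns grow to the right and rows downward; lengths in mm; the calibration is good to about 2 mm. A picture is of the moment at which its call begins: read the wrist's pose just before it. There is no depth.
- sign_off(): hands the job in; it is judged then, once.
The state is a dict: "t": time; "q": joint angles; "dq": joint speeds; "effort": joint torques, N m; "tcp_pos": TCP position; "tcp_rot": TCP orientation; "contact_force": force on the tool from outside, world axes, zero at the start; "wrist_torque": the same for the moment, N m; "grip_width": finger opening in mm; "finger_force": force on a finger pad.
Only numpy, scipy, OpenCV 4.12 (cv2) and the standard library are available. Lean on these libraries where they do the work, as an engineer would, in place of code of your own. Each camera call takes 0.05 s, during which the arm holds its last target. There are 200 camera calls.

## Working session

There is one attempt and no reset: what is moved stays moved. The work goes in short steps, Python scripts to look and compute and a tool call to move; the robot and the scene stay as the last step left them, time stands still between calls to the robot, and variables do not carry over. Pictures are saved under pics/ and viewed, at most 10 in all, crops included, and the job is handed in when it is done.

Besides the shell and the picture viewer there is one more tool, called after ">>>" as name([rows], argument=value, ...), one row to a line, values as JSON. jog_arm: Moves the arm, as the interface text tells. Its arguments: {"type":"object","properties":{"rows":{"type":"array"},"claw":{"type":"number"},"newtons":{"type":"number"}},"required":["rows"]}

```bash
mkdir -p pics
python3 - <<'E'
from station import *
import cv2,pickle
s=sense();print(s['t'],s['tcp_pos'],s['tcp_rot'],grasp_offset if not callable(grasp_offset) else grasp_offset())
d={}
for n in("scene","top","wrist"):
    r=read_camera(n);d[n]=r;cv2.imwrite(f"pics/{n}0.png",r["img"])
    print(n,r["fx"],r["fy"],r["cx"],r["cy"]);print(r.get("world_from_camera",r.get("T_tool_cam")))
pickle.dump(d,open("cams.pkl","wb"))
E
```

```text
0.0 [239.43050378 494.77857983 218.11178655] [-1.76777600e-04  2.23506434e-01  9.74702290e-01 -5.38054207e-04] 18.8
scene 455.748906630907 455.748906630907 323.8396953973736 239.68418175594388
[[ 1.56442630e-01  5.29335455e-01 -8.33864305e-01  1.43193745e+03]
 [ 9.87402402e-01 -6.35512243e-02  1.44905965e-01 -1.61808020e+02]
 [ 2.37107676e-02 -8.46029088e-01 -5.32609220e-01  7.63585482e+02]
 [ 0.00000000e+00  0.00000000e+00  0.00000000e+00  1.00000000e+00]]
top 444.62788142693176 444.62788142693176 322.1338431671973 236.6027136072503
[[ 5.36773653e-02 -9.78109217e-01  2.01049992e-01  3.59106411e+02]
 [-9.98558181e-01 -5.24679350e-02  1.13434543e-02 -4.56339963e+00]
 [-5.46459321e-04 -2.01369001e-01 -9.79515302e-01  1.21671350e+03]
 [ 0.00000000e+00  0.00000000e+00  0.00000000e+00  1.00000000e+00]]
wrist 398.9177610886441 398.9177610886441 313.6984663425453 237.990648040133
[[-1.00823117e-04 -9.54413014e-01 -2.98489176e-01  8.29323561e+01]
 [ 9.99999982e-01 -4.87503079e-05 -1.81900018e-04  4.47972824e-01]
 [ 1.59056305e-04 -2.98489189e-01  9.54413002e-01 -1.67000692e+02]
 [ 0.00000000e+00  0.00000000e+00  0.00000000e+00  1.00000000e+00]]
```

View pics/scene0.png

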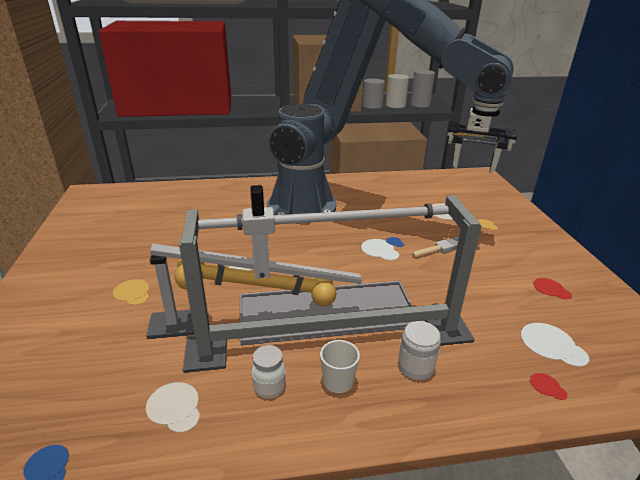

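View pics/top0.png

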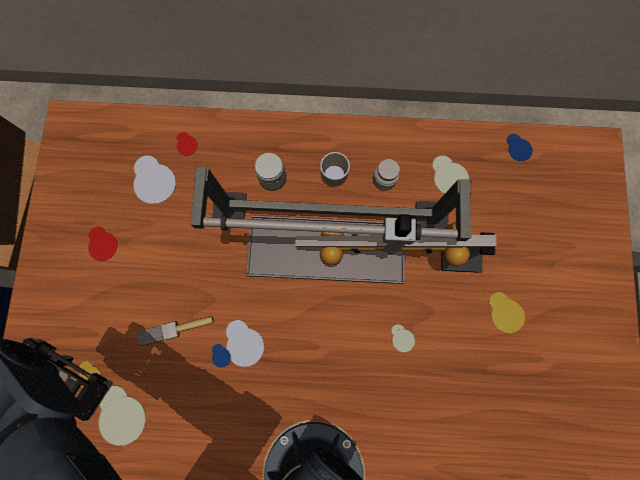

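The scene view shows the handle at about (257,200), and the top view shows it at (403,226), with the stand at right (−y) and the tray centred near (327,250). I'll zoom in for accurate pixel positions.

Run:
```python
import cv2,numpy as np
a=cv2.imread("pics/scene0.png");b=cv2.imread("pics/top0.png")
def c(im,x,y,w,h,k):return cv2.resize(im[y:y+h,x:x+w],None,fx=k,fy=k,interpolation=cv2.INTER_CUBIC)
L=np.hstack([c(a,230,175,60,60,5),c(b,370,205,60,60,5)])
M=c(b,190,155,300,140,2.6666666)[:, :800]
L=cv2.copyMakeBorder(L,0,0,0,200,cv2.BORDER_CONSTANT)
cv2.imwrite("pics/z1.png",np.vstack([L,M])[:600]);print(M.shape)
cv2.imwrite("pics/z1.png",np.vstack([L[:,:800],M[:300]]))
```

```text
(373, 800, 3)
```

View pics/z1.png

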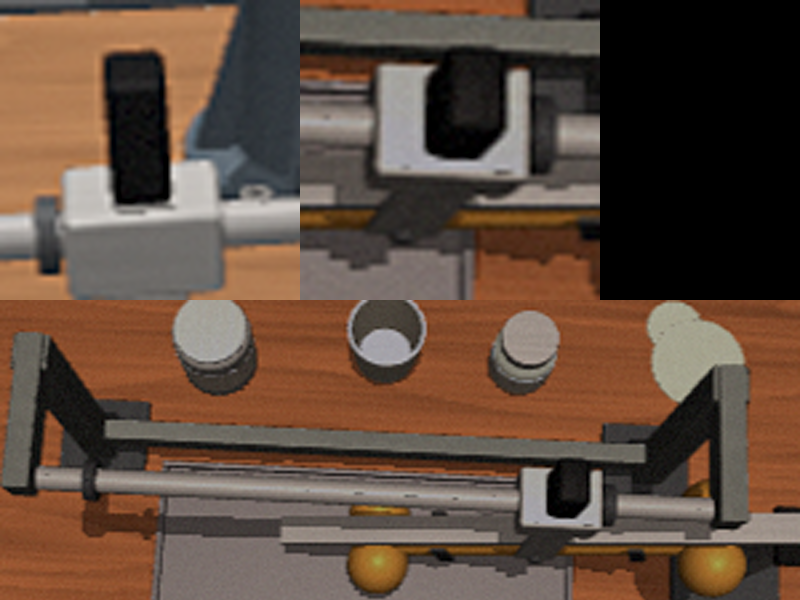

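The crop shows the black handle's top face near scene (256.8,186.8). In the top view the faces blend together, so I'll brighten it and zoom in on the tray corners and rail ends.

Run:
```python
import cv2,numpy as np
a=cv2.imread("pics/scene0.png");b=cv2.imread("pics/top0.png")
g=lambda im:(255*(im/255.)**.45).astype(np.uint8)
def c(im,x,y,w,h,k):return cv2.resize(g(im)[y:y+h,x:x+w],None,fx=k,fy=k,interpolation=cv2.INTER_CUBIC)
L=np.hstack([c(b,380,205,50,50,6),c(b,235,205,50,50,6)[:,:250],c(b,385,240,42,50,6)[:,:250]])
M=np.hstack([c(b,235,250,50,50,6),c(a,230,280,50,50,6)[:,:250],c(a,378,272,42,50,6)[:,:250]])
cv2.imwrite("pics/z2.png",np.vstack([L,M]))
```

```text
(no output)
```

View pics/z2.png

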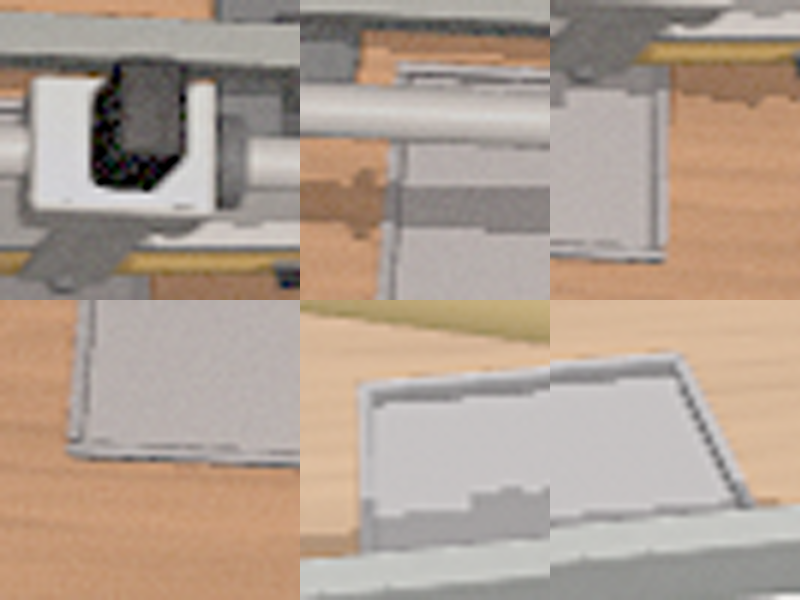

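```bash
cat > h.py <<'E'
import numpy as np,pickle
D=pickle.load(open("cams.pkl","rb"))
def ray(n,p,D=D):
    r=D[n];T=np.array(r["world_from_camera"]);v=T[:3,:3]@[(p[0]-r["cx"])/r["fx"],(p[1]-r["cy"])/r["fy"],1];return T[:3,3],v/np.linalg.norm(v)
def atz(n,p,z,D=D):
    o,v=ray(n,p,D);return (o+v*(z-o[2])/v[2])
def tri(p1,p2,n1="scene",n2="top"):
    A=0;b=0;R=[ray(n1,p1),ray(n2,p2)]
    for o,v in R:
        P=np.eye(3)-np.outer(v,v);A=A+P;b=b+P@o
    X=np.linalg.solve(A,b);return X,[np.linalg.norm((np.eye(3)-np.outer(v,v))@(X-o)) for o,v in R]
E
python3 - <<'E'
from h import *
np.set_printoptions(precision=1,suppress=True)
print("handle top",tri((256.8,186.8),(405.5,222.7)),atz("scene",(256.8,186.8),353),atz("top",(405.5,222.7),353))
fl,nl,nr=[atz("top",p,16) for p in((251.2,216.0),(246.7,274.8),(403.7,282))]
print("tray top",fl,nl,nr)
print("scene",atz("scene",(240,293.8),16),atz("scene",(399.7,281.2),16))
print("tri",tri((240,293.8),(403.7,282)),tri((399.7,281.2),(246.7,274.8)))
a,b=atz("top",(204.2,221.75),275),atz("top",(457,233.7),275);print("rail",a,b,np.arctan2(-(a-b)[0],(a-b)[1]))
print("yaw tray",np.arctan2(-(nl-nr)[0],(nl-nr)[1]))
a,b=atz("scene",(447,209),275),atz("scene",(200,222.5),275);print("rail",a,b,np.arctan2(-(a-b)[0],(a-b)[1]))
E
```

```text
handle top (array([ 573.3, -157. ,  354.5]), [np.float64(1.8477659056812707), np.float64(1.8477659056812088)]) [ 571.  -155.2  353. ] [ 573.6 -159.2  353. ]
tray top [653.4 209.7  16. ] [489.1 207.8  16. ] [ 492.4 -217.3   16. ]
scene [ 493.9 -213.7   16. ] [494.4 212.7  16. ]
tri (array([ 492.6, -215.6,   15.3]), [np.float64(1.8023230435508601), np.float64(1.802323043550933)]) (array([490.2, 211.3,  12.6]), [np.float64(2.981460226969645), np.float64(2.981460226969629)])
rail [571.6 264.6 275. ] [ 574.4 -284.9  275. ] 0.0051500530631592755
yaw tray 0.007741375286274655
rail [570.6 271.4 275. ] [ 568.4 -278.4  275. ] -0.003983455054313119
```

>>> jog_arm([
  {"xyz": [0,0,-0.76],"rot": [0,0,-0.86]},
  {"xyz": [0,0,-0.76],"rot": [0,0,-0.86]},
  {"xyz": [0,0,-0.76],"rot": [0,0,-0.86]},
  {"xyz": [0,0,-0.76],"rot": [0,0,-0.86]},
  {"xyz": [0,0,-0.76],"rot": [0,0,-0.86]},
  {"xyz": [0,0,-0.76],"rot": [0,0,-0.86]},
], claw=0.8)

```text
t: 0.75
tcp_pos: [239.4, 494.8, 402.1]
tcp_rot: [-0.0, -0.001, 1.0, -0.0]
contact_force: [0.0, 0.1, 0.6]
grip_width: 74.5
finger_force: 0.0
```

>>> jog_arm([
  {"xyz": [-0.415,-0.815,0],"rot": [0,0,0]},
  {"xyz": [-0.415,-0.815,0],"rot": [0,0,0]},
  {"xyz": [-0.415,-0.815,0],"rot": [0,0,0]},
  {"xyz": [-0.415,-0.815,0],"rot": [0,0,0]},
  {"xyz": [-0.415,-0.815,0],"rot": [0,0,0]},
  {"xyz": [-0.415,-0.815,0],"rot": [0,0,0]},
  {"xyz": [-0.415,-0.815,0],"rot": [0,0,0]},
  {"xyz": [-0.415,-0.815,0],"rot": [0,0,0]},
  {"xyz": [-0.415,-0.815,0],"rot": [0,0,0]},
  {"xyz": [-0.415,-0.815,0],"rot": [0,0,0]},
  {"xyz": [-0.415,-0.815,0],"rot": [0,0,0]},
  {"xyz": [-0.415,-0.815,0],"rot": [0,0,0]},
  {"xyz": [-0.415,-0.815,0],"rot": [0,0,0]},
  {"xyz": [-0.415,-0.815,0],"rot": [0,0,0]},
  {"xyz": [-0.415,-0.815,0],"rot": [0,0,0]},
  {"xyz": [-0.415,-0.815,0],"rot": [0,0,0]},
  {"xyz": [-0.415,-0.815,0],"rot": [0,0,0]},
  {"xyz": [-0.415,-0.815,0],"rot": [0,0,0]},
])

```text
t: 2.55
tcp_pos: [538.5, -93.4, 400.8]
tcp_rot: [-0.0, 0.0, 1.0, 0.0]
contact_force: [-0.2, 0.0, -0.1]
grip_width: 74.8
finger_force: 0.0
```

```bash
cat > th.py <<'E'
import cv2,numpy as np
from station import *
X0=572.
def plane(r,px,X=X0):
    T=np.array(r["world_from_camera"]);P=np.c_[(px[:,0]-r["cx"])/r["fx"],(px[:,1]-r["cy"])/r["fy"],np.ones(len(px))]@T[:3,:3].T
    return T[:3,3]+P*((X-T[0,3])/P[:,0])[:,None]
def theta(r,py):
    h=cv2.cvtColor(r["img"],cv2.COLOR_BGR2HSV)
    m=cv2.inRange(h,(12,140,60),(28,255,255));v,u=np.nonzero(m)
    W=plane(r,np.c_[u,v].astype(float));y=W[:,1]-py;z=W[:,2]-120
    k=(abs(y)<205)&(abs(z)<85);y,z=y[k],z[k]
    t=0.
    s=(abs(y)<150)
    if s.sum()<100:return np.nan,0,0
    a=np.polyfit(y[s],z[s],1)
    for _ in range(8):
        e=z-np.polyval(a,y);k=(abs(y)<140)&(abs(e)<22);a=np.polyfit(y[k],z[k],1)
    return np.arctan(a[0]),a[1],k.sum()
E
python3 - <<'E'
from th import *
s=sense();r=read_camera("wrist");cv2.imwrite("pics/w1.png",r["img"]);print(s["t"],s["tcp_pos"])
r=read_camera("scene");print(theta(r,-157))
h=cv2.cvtColor(r["img"],cv2.COLOR_BGR2HSV);print(h[293,324],h[280,255],h[284,250],h[284,420],h[350,500])
E
```

```text
2.55 [538.4821716  -93.38236373 400.81563317]
(np.float64(-0.25582988112753463), np.float64(-3.8923660274751084), np.int64(1415))
[ 20 147 192] [ 19 163 138] [ 18 164 106] [ 13 134 175] [ 13 135 178]
```

View pics/w1.png

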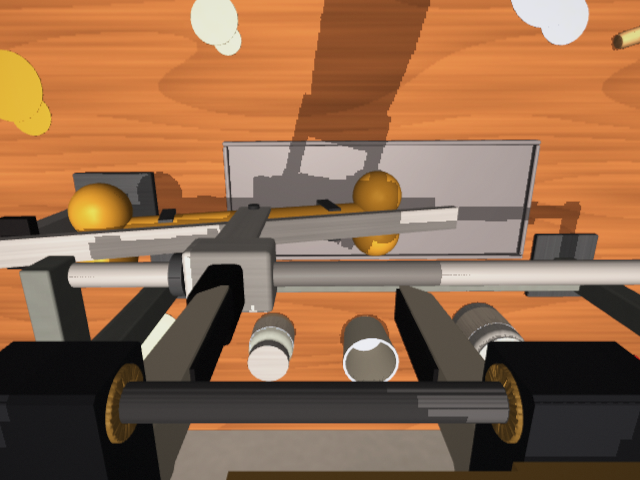

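The wrist view shows the handle (about u 205–243, v 265–300) partly merged with the dark left finger. The tray's robot-side rim corners are at (223,143) and (539,141). I'll check these against the wrist calibration.

Run:
```python
from th import *
from scipy.spatial.transform import Rotation as R
s=sense();r=read_camera("wrist");T=np.array(r["T_tool_cam"]);q=s["tcp_rot"];Rt=R.from_quat([q[1],q[2],q[3],q[0]]).as_matrix()
Rw=Rt@T[:3,:3];o=Rt@T[:3,3]+s["tcp_pos"]
for p in((223,143),(539,141)):
    v=Rw@[(p[0]-r["cx"])/r["fx"],(p[1]-r["cy"])/r["fy"],1];print(p,o+v*(16-o[2])/v[2])
for X in([572,-157,353],[554,-144,353],[554,-170,353],[554,-144,295],[554,-170,295],[590,-144,353]):
    c=Rw.T@(np.array(X)-o);print(X,c[0]/c[2]*r["fx"]+r["cx"],c[1]/c[2]*r["fy"]+r["cy"])
g=(255*(r["img"]/255.)**.4).astype(np.uint8)[220:330,150:290]
cv2.imwrite("pics/w2.png",cv2.resize(g,None,fx=5,fy=5,interpolation=cv2.INTER_CUBIC))
```

```text
(223, 143) [ 493.3218795  -217.15892639   16.        ]
(539, 141) [492.20977278 207.79547115  16.        ]
[572, -157, 353] 210.05333112904887 316.5451043718245
[554, -144, 353] 229.7861392412786 288.89022946098135
[554, -170, 353] 185.35847216437156 289.02084677771126
[554, -144, 295] 245.95642222518183 255.3453756082102
[554, -170, 295] 210.04816526814128 255.45673812132623
[590, -144, 353] 233.67215104445688 342.8700363890727
```

View pics/w2.png

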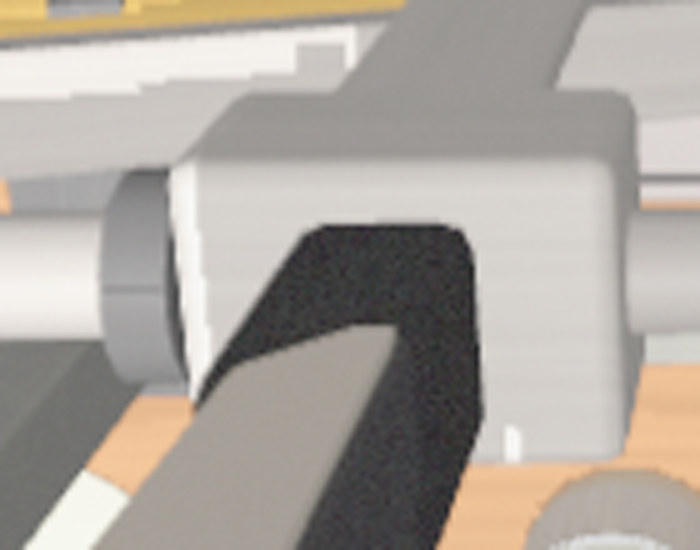

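>>> jog_arm([
  {"xyz": [-0.44,-0.8,0],"rot": [0,0,0]},
  {"xyz": [-0.44,-0.79,0],"rot": [0,0,0]},
  {"xyz": [0,0,0],"rot": [0,0,0]},
  {"xyz": [0,0,0.55],"rot": [0,0,0]},
  {"xyz": [0,0,0.55],"rot": [0,0,0]},
  {"xyz": [0,0,0.55],"rot": [0,0,0]},
  {"xyz": [0,0,0.55],"rot": [0,0,0]},
  {"xyz": [0,0,0],"rot": [0,0,0]},
])

```text
t: 3.5
tcp_pos: [572.0, -153.9, 310.7]
tcp_rot: [-0.002, -0.0, 1.0, 0.001]
contact_force: [0.8, 0.5, -0.1]
grip_width: 74.3
finger_force: 0.0
```

>>> jog_arm([
  {"xyz": [0,0,0],"rot": [0,0,0]},
  {"xyz": [0,0,0],"rot": [0,0,0]},
  {"xyz": [0,0,0],"rot": [0,0,0]},
  {"xyz": [0,0,0],"rot": [0,0,0]},
  {"xyz": [0,0,0],"rot": [0,0,0]},
  {"xyz": [0,0,0],"rot": [0,0,0]},
], claw=0, newtons=30)

```text
t: 4.1
tcp_pos: [573.3, -155.5, 313.2]
tcp_rot: [0.0, 0.0, 1.0, -0.0]
contact_force: [-0.3, -0.4, -0.5]
grip_width: 31.3
finger_force: 0.0
```

>>> jog_arm([
  {"xyz": [0,0,0],"rot": [0,0,0]},
  {"xyz": [0,0,0],"rot": [0,0,0]},
  {"xyz": [0,0,0],"rot": [0,0,0]},
])

```text
t: 4.4
tcp_pos: [573.3, -155.7, 313.1]
tcp_rot: [0.0, 0.0, 1.0, -0.0]
contact_force: [0.0, -0.9, 1.2]
grip_width: 25.8
finger_force: 30.0
```

Run:
```python
from th import *
r=read_camera("scene");s=sense();print(s["t"],s["tcp_pos"],s["grip_width"],s["finger_force"],s["contact_force"],theta(r,-157))
```

```text
4.45 [ 573.27522268 -155.64855877  313.13087649] 25.780513393122106 29.997353553771973 [-1.05100665 -1.56822081  1.23041472] (np.float64(-0.25388744318327083), np.float64(-3.473446339607342), np.int64(1420))
```

>>> jog_arm([
  {"xyz": [0,0.075,0],"rot": [0,0,0]},
  {"xyz": [0,0.15,0],"rot": [0,0,0]},
  {"xyz": [0,0.225,0],"rot": [0,0,0]},
  {"xyz": [0,0.3,0],"rot": [0,0,0]},
  {"xyz": [0,0.3,0],"rot": [0,0,0]},
  {"xyz": [0,0.3,0],"rot": [0,0,0]},
  {"xyz": [0,0.3,0],"rot": [0,0,0]},
  {"xyz": [0,0.3,0],"rot": [0,0,0]},
  {"xyz": [0,0.25,0],"rot": [0,0,0]},
  {"xyz": [0,0.2,0],"rot": [0,0,0]},
  {"xyz": [0,0.15,0],"rot": [0,0,0]},
  {"xyz": [0,0.1,0],"rot": [0,0,0]},
  {"xyz": [0,0.05,0],"rot": [0,0,0]},
])

```text
t: 5.75
tcp_pos: [572.8, -46.3, 313.1]
tcp_rot: [-0.001, -0.0, 1.0, 0.0]
contact_force: [-7.2, -1.1, 4.6]
grip_width: 26.2
finger_force: 30.0
```

```bash
cat > fit.py <<'E'
from th import *
import sys
from scipy.optimize import curve_fit
def run(n):
    D=[]
    for i in range(n):
        s=sense();r=read_camera("scene");D.append((s["t"],theta(r,s["tcp_pos"][1])[0],s["tcp_pos"][1]))
    D=np.array(D);te=sense()["t"]
    f=lambda t,A,B,w,c:A*np.cos(w*(t-te))+B*np.sin(w*(t-te))+c
    return D,te,f
if __name__=="__main__":
    D,te,f=run(int(sys.argv[1]))
    p,_=curve_fit(f,D[:,0],D[:,1],[.1,.1,2.74,0]) if len(sys.argv)<3 else curve_fit(lambda t,A,B,c:f(t,A,B,2.74,c),D[:,0],D[:,1],[0,0,0])
    s=sense();print(D[::3,:2].round(3).tolist());print("fit",p.round(4),"res",np.std(D[:,1]-(f(D[:,0],*p) if len(p)==4 else f(D[:,0],p[0],p[1],2.74,p[2]))).round(4))
    print("t",te,"y",D[:,2].mean(),s["grip_width"],s["contact_force"])
    cv2.imwrite("pics/last.png",read_camera("scene")["img"])
E
python3 fit.py 36
```

```text
[[5.75, 0.227], [5.9, 0.249], [6.05, 0.239], [6.2, 0.188], [6.35, 0.107], [6.5, 0.007], [6.65, -0.091], [6.8, -0.176], [6.95, -0.226], [7.1, -0.239], [7.25, -0.213], [7.4, -0.15]]
fit [-0.0676  0.2384  2.7338  0.0057] res 0.0024
t 7.55 y -46.190200974527585 25.7370781135089 [-6.6498043   1.42471341  4.67073254]
```

```bash
cat > plan.py <<'E'
import numpy as np,sys
th,om,D,N=map(float,sys.argv[1:5]);N=int(N);w=2.737;h=.1;k=.765
# dv at boundaries 0..N (m/s); state at time T=N*h
T=N*h;tb=np.arange(N+1)*h
A=np.array([-k*np.sin(w*(T-tb))/w,-k*np.cos(w*(T-tb)),T-tb,np.ones(N+1)])
b=np.array([-(th*np.cos(w*T)+om*np.sin(w*T)/w),-(-th*w*np.sin(w*T)+om*np.cos(w*T)),D/1000,0])
dv=np.linalg.lstsq(A,b,rcond=None)[0]
u=np.round(np.cumsum(dv)[:N]*h*1000/40,2)
i=N//2;u[i]+=round(D/40-u.sum(),2);u=u.round(2)
x=np.cumsum(u)*40;v=np.r_[0,u*.4,0];a=np.diff(v);s=[th,om];H=[]
for j in range(N+1):
    s[1]-=k*a[j];H.append(s[0])
    if j<N:c,z=np.cos(w*h),np.sin(w*h);s=[s[0]*c+s[1]*z/w,-s[0]*w*z+s[1]*c]
print(u.tolist(),"x",x.min(),x.max(),x[-1],"th",min(H),max(H),"end",s,"dv",abs(a).max())
E
python3 plan.py -.0344 .672 44.4 40;python3 plan.py -.0344 .672 44.4 34
```

```text
[0.08, 0.17, 0.25, 0.31, 0.35, 0.37, 0.35, 0.3, 0.23, 0.14, 0.02, -0.1, -0.23, -0.34, -0.44, -0.52, -0.57, -0.59, -0.57, -0.52, -0.45, -0.34, -0.22, -0.09, 0.04, 0.16, 0.27, 0.35, 0.41, 0.44, 0.44, 0.41, 0.36, 0.29, 0.21, 0.13, 0.06, 0.01, -0.03, -0.03] x -96.39999999999999 102.80000000000001 44.40000000000002 th -0.1308259449087773 0.21278322464916843 end [np.float64(-0.000612276367598802), np.float64(0.00023562287728479472)] dv 0.05200000000000001
[0.1, 0.21, 0.31, 0.39, 0.45, 0.47, 0.47, 0.43, 0.36, 0.26, 0.14, 0.01, -0.13, -0.26, -0.38, -0.48, -0.55, -0.58, -0.58, -0.54, -0.47, -0.38, -0.26, -0.13, -0.01, 0.11, 0.21, 0.29, 0.34, 0.36, 0.34, 0.29, 0.21, 0.11] x -45.999999999999986 144.0 44.40000000000002 th -0.11344692748313608 0.2035746907842128 end [np.float64(-0.00024680685462643475), np.float64(0.0009057480393040093)] dv 0.05600000000000001
```

```bash
for n in 24 28 30 46 52 56 60; do echo $n; python3 plan.py -.0344 .672 44.4 $n|sed 's/.*\] x/x/'; done; python3 plan.py -.0344 .672 44.4 28
```

```text
24
x 6.800000000000001 238.4 44.40000000000001 th -0.06324206275125115 0.1786054777999199 end [np.float64(0.00013064481418111062), np.float64(0.0011027307699124494)] dv 0.07200000000000001
28
x 7.199999999999999 240.40000000000003 44.40000000000001 th -0.06241403044205386 0.1766972943675246 end [np.float64(0.0005589228654560687), np.float64(-0.0013062598513586005)] dv 0.07200000000000001
30
x 6.4 220.40000000000003 44.40000000000004 th -0.07468895826506891 0.18338520648653778 end [np.float64(9.588765268912216e-05), np.float64(0.0009819141557790324)] dv 0.068
46
x 3.5999999999999996 144.79999999999995 44.39999999999996 th -0.14870271299708895 0.21106092165726376 end [np.float64(2.886475288736874e-05), np.float64(0.001446108675386703)] dv 0.04000000000000001
52
x 3.5999999999999996 192.0 44.39999999999997 th -0.15465754382124364 0.2102679017734195 end [np.float64(0.000126338632646012), np.float64(-0.0014297623427932818)] dv 0.039999999999999994
56
x -0.4000000000000026 112.00000000000001 44.400000000000006 th -0.1620787767204473 0.21598733225444836 end [np.float64(-0.00029868375014299145), np.float64(-0.00026022650672660047)] dv 0.032
60
x -70.80000000000001 79.6 44.39999999999999 th -0.17133100679863927 0.22280727527781924 end [np.float64(1.1097056803798053e-06), np.float64(-9.226261939090236e-05)] dv 0.03200000000000001
[0.18, 0.36, 0.51, 0.63, 0.72, 0.75, 0.74, 0.68, 0.58, 0.45, 0.29, 0.12, -0.06, -0.23, -0.36, -0.49, -0.57, -0.61, -0.61, -0.57, -0.5, -0.4, -0.29, -0.19, -0.09, -0.01, 0.04, 0.04] x 7.199999999999999 240.40000000000003 44.40000000000001 th -0.06241403044205386 0.1766972943675246 end [np.float64(0.0005589228654560687), np.float64(-0.0013062598513586005)] dv 0.07200000000000001
```

```bash
python3 plan.py -.0344 .672 44.4 46; python3 -c "from station import*;print(sense()['t'])"
```

```text
[0.09, 0.17, 0.25, 0.32, 0.37, 0.4, 0.4, 0.38, 0.34, 0.27, 0.19, 0.1, 0.0, -0.09, -0.18, -0.24, -0.29, -0.31, -0.31, -0.28, -0.23, -0.16, -0.08, 0.01, 0.1, 0.18, 0.25, 0.31, 0.34, 0.34, 0.32, 0.28, 0.21, 0.13, 0.04, -0.05, -0.14, -0.22, -0.28, -0.32, -0.34, -0.34, -0.3, -0.25, -0.18, -0.09] x 3.5999999999999996 144.79999999999995 44.39999999999996 th -0.14870271299708895 0.21106092165726376 end [np.float64(2.886475288736874e-05), np.float64(0.001446108675386703)] dv 0.04000000000000001
7.6
```

>>> jog_arm([
  {"xyz": [0,0.09,0],"rot": [0,0,0]},
  {"xyz": [0,0.17,0],"rot": [0,0,0]},
  {"xyz": [0,0.25,0],"rot": [0,0,0]},
  {"xyz": [0,0.32,0],"rot": [0,0,0]},
  {"xyz": [0,0.37,0],"rot": [0,0,0]},
  {"xyz": [0,0.4,0],"rot": [0,0,0]},
  {"xyz": [0,0.4,0],"rot": [0,0,0]},
  {"xyz": [0,0.38,0],"rot": [0,0,0]},
  {"xyz": [0,0.34,0],"rot": [0,0,0]},
  {"xyz": [0,0.27,0],"rot": [0,0,0]},
  {"xyz": [0,0.19,0],"rot": [0,0,0]},
  {"xyz": [0,0.1,0],"rot": [0,0,0]},
  {"xyz": [0,0,0],"rot": [0,0,0]},
  {"xyz": [0,-0.09,0],"rot": [0,0,0]},
  {"xyz": [0,-0.18,0],"rot": [0,0,0]},
  {"xyz": [0,-0.24,0],"rot": [0,0,0]},
  {"xyz": [0,-0.29,0],"rot": [0,0,0]},
  {"xyz": [0,-0.31,0],"rot": [0,0,0]},
  {"xyz": [0,-0.31,0],"rot": [0,0,0]},
  {"xyz": [0,-0.28,0],"rot": [0,0,0]},
])

```text
t: 9.6
tcp_pos: [572.5, 16.6, 313.1]
tcp_rot: [-0.001, -0.0, 1.0, 0.0]
contact_force: [-7.9, 1.5, 4.2]
grip_width: 26.2
finger_force: 30.0
```

>>> jog_arm([
  {"xyz": [0,-0.23,0],"rot": [0,0,0]},
  {"xyz": [0,-0.16,0],"rot": [0,0,0]},
  {"xyz": [0,-0.08,0],"rot": [0,0,0]},
  {"xyz": [0,0.01,0],"rot": [0,0,0]},
  {"xyz": [0,0.1,0],"rot": [0,0,0]},
  {"xyz": [0,0.18,0],"rot": [0,0,0]},
  {"xyz": [0,0.25,0],"rot": [0,0,0]},
  {"xyz": [0,0.31,0],"rot": [0,0,0]},
  {"xyz": [0,0.34,0],"rot": [0,0,0]},
  {"xyz": [0,0.34,0],"rot": [0,0,0]},
  {"xyz": [0,0.32,0],"rot": [0,0,0]},
  {"xyz": [0,0.28,0],"rot": [0,0,0]},
  {"xyz": [0,0.21,0],"rot": [0,0,0]},
  {"xyz": [0,0.13,0],"rot": [0,0,0]},
  {"xyz": [0,0.04,0],"rot": [0,0,0]},
  {"xyz": [0,-0.05,0],"rot": [0,0,0]},
  {"xyz": [0,-0.14,0],"rot": [0,0,0]},
  {"xyz": [0,-0.22,0],"rot": [0,0,0]},
  {"xyz": [0,-0.28,0],"rot": [0,0,0]},
  {"xyz": [0,-0.32,0],"rot": [0,0,0]},
])

```text
t: 11.6
tcp_pos: [572.3, 58.2, 313.1]
tcp_rot: [-0.001, -0.0, 1.0, 0.001]
contact_force: [-7.7, 1.7, 4.6]
grip_width: 25.8
finger_force: 30.0
```

>>> jog_arm([
  {"xyz": [0,-0.34,0],"rot": [0,0,0]},
  {"xyz": [0,-0.34,0],"rot": [0,0,0]},
  {"xyz": [0,-0.3,0],"rot": [0,0,0]},
  {"xyz": [0,-0.25,0],"rot": [0,0,0]},
  {"xyz": [0,-0.18,0],"rot": [0,0,0]},
  {"xyz": [0,-0.09,0],"rot": [0,0,0]},
])

```text
t: 12.2
tcp_pos: [572.6, -2.4, 313.1]
tcp_rot: [-0.001, 0.0, 1.0, 0.0]
contact_force: [-7.0, 2.1, 5.4]
grip_width: 25.6
finger_force: 30.0
```

```bash
python3 fit.py 40 fixed
```

```text
[[12.2, 0.004], [12.35, -0.009], [12.5, -0.018], [12.65, -0.025], [12.8, -0.031], [12.95, -0.023], [13.1, -0.019], [13.25, -0.01], [13.4, 0.004], [13.55, 0.015], [13.7, 0.025], [13.85, 0.03], [14.0, 0.029], [14.15, 0.027]]
fit [ 0.0232 -0.019   0.001 ] res 0.0013
t 14.2 y -2.2322550004357957 25.828252587144785 [-6.95223196 -1.40636253  4.49199835]
```

View pics/last.png

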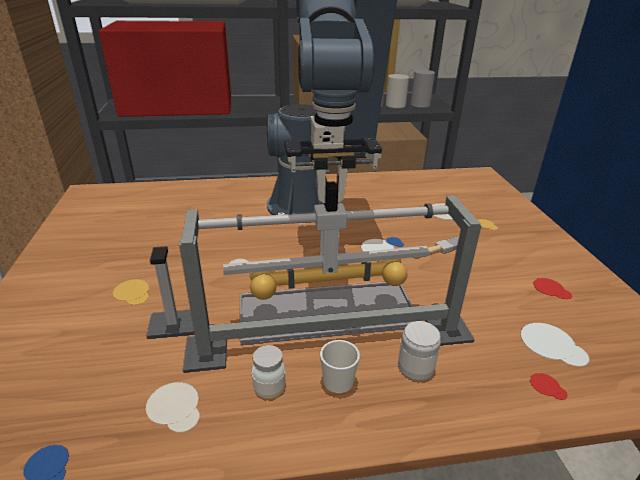

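Residual swing is about 0.03 rad. The picture shows the load nearly level over the tray, with the bone's end balls at (263,287) and (395,273), and the stand still upright at its place. Now a second trim.

```bash
python3 plan.py .0204 -.0602 0.4 20;python3 plan.py .0204 -.0602 0.4 30
```

```text
[0.05, 0.06, 0.06, 0.04, 0.0, -0.04, -0.07, -0.1, -0.12, -0.12, -0.12, -0.09, -0.05, -0.01, 0.04, 0.08, 0.1, 0.12, 0.11, 0.07] x -20.399999999999995 8.4 0.40000000000000313 th -0.02548023577939346 0.0204 end [np.float64(-0.0006587712346624399), np.float64(-0.00014289966288633452)] dv 0.028000000000000004
[-0.01, -0.02, -0.04, -0.05, -0.06, -0.07, -0.08, -0.09, -0.08, -0.08, -0.07, -0.05, -0.03, -0.01, 0.01, 0.01, 0.05, 0.06, 0.07, 0.08, 0.08, 0.08, 0.08, 0.07, 0.06, 0.04, 0.03, 0.02, 0.01, 0.0] x -29.6 0.4000000000000101 0.4000000000000101 th -0.02176526320712966 0.0204 end [np.float64(-0.000661271152091023), np.float64(0.0010263740252310452)] dv 0.016000000000000004
```

>>> jog_arm([
  {"xyz": [0,0.05,0],"rot": [0,0,0]},
  {"xyz": [0,0.06,0],"rot": [0,0,0]},
  {"xyz": [0,0.06,0],"rot": [0,0,0]},
  {"xyz": [0,0.04,0],"rot": [0,0,0]},
  {"xyz": [0,0,0],"rot": [0,0,0]},
  {"xyz": [0,-0.04,0],"rot": [0,0,0]},
  {"xyz": [0,-0.07,0],"rot": [0,0,0]},
  {"xyz": [0,-0.1,0],"rot": [0,0,0]},
  {"xyz": [0,-0.12,0],"rot": [0,0,0]},
  {"xyz": [0,-0.12,0],"rot": [0,0,0]},
  {"xyz": [0,-0.12,0],"rot": [0,0,0]},
  {"xyz": [0,-0.09,0],"rot": [0,0,0]},
  {"xyz": [0,-0.05,0],"rot": [0,0,0]},
  {"xyz": [0,-0.01,0],"rot": [0,0,0]},
  {"xyz": [0,0.04,0],"rot": [0,0,0]},
  {"xyz": [0,0.08,0],"rot": [0,0,0]},
  {"xyz": [0,0.1,0],"rot": [0,0,0]},
  {"xyz": [0,0.12,0],"rot": [0,0,0]},
  {"xyz": [0,0.11,0],"rot": [0,0,0]},
  {"xyz": [0,0.07,0],"rot": [0,0,0]},
])

```text
t: 16.25
tcp_pos: [572.6, -1.5, 313.1]
tcp_rot: [-0.001, -0.0, 1.0, 0.0]
contact_force: [-7.0, -2.5, 5.6]
grip_width: 25.4
finger_force: 30.0
```

```bash
python3 fit.py 40 fixed
python3 - <<'E'
from th import *
import cv2
r=read_camera("top");cv2.imwrite("pics/top2.png",r["img"])
b=r["img"];g=(255*(b/255.)**.45).astype(np.uint8)
k=cv2.resize(g[195:295,225:425],None,fx=4,fy=4,interpolation=cv2.INTER_CUBIC);cv2.imwrite("pics/z3.png",k)
E
```

```text
[[16.25, -0.0], [16.4, 0.001], [16.55, 0.001], [16.7, 0.001], [16.85, 0.002], [17.0, 0.004], [17.15, 0.005], [17.3, 0.005], [17.45, 0.006], [17.6, 0.006], [17.75, 0.004], [17.9, 0.004], [18.05, 0.002], [18.2, 0.002]]
fit [-0.0015 -0.0021  0.0029] res 0.0006
t 18.25 y -1.3440264095793448 26.433331524188674 [-7.85050135  1.83625194  5.10081053]
```

View pics/z3.png

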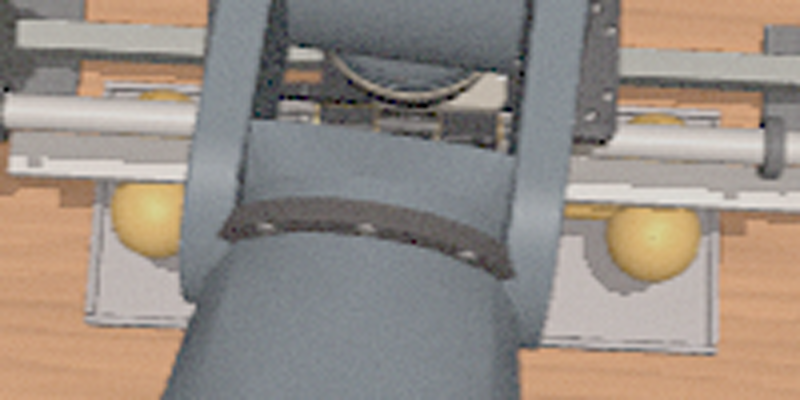

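The top view shows the bone's robot-side balls, with outer edges at crop (110,215) and (700,236), inside tray corners (86,322) and (715,350). I'll use these to check the centring.

Run:
```python
from h import *
f=lambda x,y:(225+x/4,195+y/4)
a,b=atz("top",f(110,215),120),atz("top",f(700,236),120);c,d=atz("top",f(86,322),16),atz("top",f(715,350),16)
print(a,b,(a+b)/2);print(c,d,(c+d)/2)
for z in(110,130):print(z,(atz("top",f(110,215),z)+atz("top",f(700,236),z))[1]/2)
from th import *
r=read_camera("scene");h=cv2.cvtColor(r["img"],cv2.COLOR_BGR2HSV)
m=cv2.inRange(h,(12,140,60),(28,255,255))[255:305,235:425];xs=np.nonzero(m.any(0))[0];print(xs.min()+235,xs.max()+235)
for u in(xs.min(),xs.max()):
    v=np.nonzero(m[:,u])[0].mean()+255
    for X in(572,600,615):print(X,plane(r,np.array([[u+235.,v]]),X))
print(sense()["t"])
```

```text
[543.85869855 180.60565532 120.        ] [ 550.32975456 -188.46168191  120.        ] [547.09422655  -3.92801329 120.        ]
[487.18328996 208.12937699  16.        ] [ 491.05552925 -217.44658949   16.        ] [489.1194096   -4.65860625  16.        ]
110 -3.9222197422184024
130 -3.9338068401215622
235 424
572 [[ 572.         -212.93346113  180.93655555]]
600 [[ 600.         -211.26879083  199.90790037]]
615 [[ 615.         -210.37700316  210.07112081]]
572 [[572.         256.94682944  -3.81692897]]
600 [[600.         243.31195895  21.1700831 ]]
615 [[615.         236.00756405  34.55598242]]
18.4
```

Centred within about 1 mm and still since t=16.25. Hold past 3 s, then release.

>>> jog_arm([
  {"xyz": [0,0,0],"rot": [0,0,0]},
  {"xyz": [0,0,0],"rot": [0,0,0]},
  {"xyz": [0,0,0],"rot": [0,0,0]},
  {"xyz": [0,0,0],"rot": [0,0,0]},
  {"xyz": [0,0,0],"rot": [0,0,0]},
  {"xyz": [0,0,0],"rot": [0,0,0]},
  {"xyz": [0,0,0],"rot": [0,0,0]},
  {"xyz": [0,0,0],"rot": [0,0,0]},
  {"xyz": [0,0,0],"rot": [0,0,0]},
  {"xyz": [0,0,0],"rot": [0,0,0]},
  {"xyz": [0,0,0],"rot": [0,0,0]},
  {"xyz": [0,0,0],"rot": [0,0,0]},
  {"xyz": [0,0,0],"rot": [0,0,0]},
  {"xyz": [0,0,0],"rot": [0,0,0]},
  {"xyz": [0,0,0],"rot": [0,0,0]},
  {"xyz": [0,0,0],"rot": [0,0,0]},
  {"xyz": [0,0,0],"rot": [0,0,0]},
  {"xyz": [0,0,0],"rot": [0,0,0]},
  {"xyz": [0,0,0],"rot": [0,0,0]},
  {"xyz": [0,0,0],"rot": [0,0,0]},
])

```text
t: 20.4
tcp_pos: [572.6, -1.4, 313.1]
tcp_rot: [-0.001, -0.0, 1.0, 0.0]
contact_force: [-7.6, 1.6, 5.4]
grip_width: 26.0
finger_force: 30.0
```

>>> jog_arm([
  {"xyz": [0,0,0],"rot": [0,0,0]},
  {"xyz": [0,0,0],"rot": [0,0,0]},
  {"xyz": [0,0,0],"rot": [0,0,0]},
  {"xyz": [0,0,0],"rot": [0,0,0]},
  {"xyz": [0,0,0],"rot": [0,0,0]},
  {"xyz": [0,0,0],"rot": [0,0,0]},
], claw=0.7)

```text
t: 21.0
tcp_pos: [573.4, -2.7, 313.0]
tcp_rot: [-0.0, 0.0, 1.0, 0.0]
contact_force: [-0.4, 0.7, -1.0]
grip_width: 64.6
finger_force: 0.0
```

>>> jog_arm([
  {"xyz": [0,0,-0.3],"rot": [0,0,0]},
  {"xyz": [0,0,-0.5],"rot": [0,0,0]},
  {"xyz": [0,0,-0.7],"rot": [0,0,0]},
  {"xyz": [0,0,-0.8],"rot": [0,0,0]},
  {"xyz": [0,0,-0.8],"rot": [0,0,0]},
  {"xyz": [0.6,0,-0.2],"rot": [0,0,0]},
  {"xyz": [0.8,0,0],"rot": [0,0,0]},
  {"xyz": [0.8,0,0],"rot": [0,0,0]},
  {"xyz": [0.5,0,0],"rot": [0,0,0]},
  {"xyz": [0,0,0],"rot": [0,0,0]},
])

```text
t: 22.0
tcp_pos: [463.8, -2.6, 446.9]
tcp_rot: [0.001, 0.0, 1.0, -0.0]
contact_force: [-0.5, 0.8, 0.5]
grip_width: 65.2
finger_force: 0.0
```

```bash
sed -i 's/theta(r,s\["tcp_pos"\]\[1\])/theta(r,-1.5)/' fit.py; python3 fit.py 30 fixed
```

```text
[[22.0, 0.005], [22.15, 0.005], [22.3, 0.005], [22.45, 0.005], [22.6, 0.003], [22.75, 0.002], [22.9, 0.002], [23.05, -0.001], [23.2, 0.001], [23.35, 0.002]]
fit [-0.0012  0.0021  0.0031] res 0.0007
t 23.5 y -2.6678171154017343 65.16800508342799 [ 0.63721163 -0.09514555  0.62962037]
```

View pics/last.png

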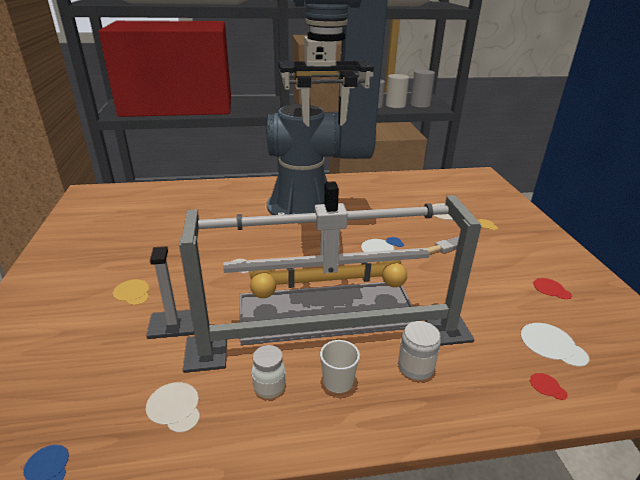

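The gripper is clear. The load hangs level over the tray with about 0.002 rad of swing, and the stand and bystanders are where they were.

```bash
python3 -c "from station import*;print(sign_off())"
```

```text
the job is handed in; nothing more can be done
None
```

Job handed in: by the camera measurements the prop hangs level (about 0.002 rad of swing) and centred over the tray to about 1 mm, the handle is released, the arm is clear, and the stand and other things look untouched in the last picture.

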